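Bring the rolling mill's oil stem to the top

ROBOT

A 7-joint arm with a two-finger parallel gripper is mounted at the origin on the work surface. World frame = base frame: x ahead of the robot, y to its left, z up, the work surface at z = 0. Lengths are in m, angles in rad, forces in N, time in s.
With the tool pointing down it reaches from about 0.425 to 0.975 m from the base axis. Payload 16.7 kg.
Tool frame: the origin (TCP) lies between the finger pads; the fingertips stand 25 mm ahead of it and the grasp point (between the pads) lies 6 mm ahead of it; z points along the fingers, y is the line along which they close (so a half turn about z gives the same grasp; the last joint's range is limited). The gripper opens to 85 mm and grips with 20 to 120 N. Pads are 22 mm wide; open, the fingers measure 114 mm over their backs; the gripper's body (76 mm by 85 mm) begins 54 mm behind the grasp point. The pads swing forward as they close: fully open they stand 13 mm farther back than shut.
Start: joints at [-1.282, 0.426, 0.074, 1.606, -0.034, 1.111, -0.067], TCP at [0.286, 0.611, 0.256] pointing down, gripper open.
Joint ranges: [-2.85, 2.85], [-0.5, 2.14], [-1.23, 1.37], [0.21, 2.46], [-1.02, 4.16], [0.16, 2.05], [-2.73, 2.73]. Speed limits (rad/s): [1.89, 1.89, 2.39, 2.39, 3.01, 3.01, 3.01].

INTERFACE

Orientations are given as a 3x3 rotation matrix whose columns are the frame's x, y, z axes.
In Python, from workcell import env gives the robot as it stands. The module is installed in compiled form; this text tells all that it offers.
- The arm moves only by the tool carry_out, never from a script. Its argument "series" is a list of rows, each a list of 7 numbers: the opening, from 0 (shut) to 1 (fully open), then the shift along the tool's x, y, z in cm, then the turn, a rotation vector about the tool's x, y, z in rad. In form: [[grip, dx, dy, dz, ax, ay, az], ...]. A call has 1 to 10 rows; each row is the pose to reach, as a shift and turn from the pose commanded when the call began, along the tool's axes at that moment; what a row does not reach only later rows make up. A row lasts 1/12 s, in which the tool goes at most 41.7 mm and 7.16 degrees, less where a joint would pass 70% of its speed; a pose out of reach is approached as far as the arm can. A call with a gripper value outside its range is refused whole. The fingers move at their own pace and stop on an object; the grip force is fixed at half the most. Time passes only in rows, so rows that repeat a pose let the fingers close. It gives the time, the measured TCP pose, the force, the opening and the grip force at its end, in the units of the state.
- env.observe(): the state, without advancing time (a new reading comes with each control period).
- env.snapshot(name): name is "scene" or "top" or "wrist"; returns (picture, depth): 480x640x3 uint8, blue, green, red; 480x640 float32, m along the optical axis (not along the pixel's ray), 0 where there is no reading.
- env.camera_model(name): a dict with "fx", "fy", "cx", "cy" (pixels), "dist_coeffs" ([k1, k2, p1, p2, k3] as OpenCV has them; the pictures are not rectified), "R" (3x3) and "t" (3): a world point X has camera coordinates R X + t. Camera axes: x right, y down, z forward; pixel columns grow to the right and rows downward; lengths in m; the calibration is good to about 2 mm. A picture is of the moment at which its call begins: read the wrist's pose just before it. camera_model takes no time and is no camera call; for the wrist camera it gives the pose at the moment of the call.
- env.hand_in(): hands the job in; it is judged then, once.
The state is a dict: "clock": time; "joints": joint angles; "qd": joint speeds; "tau": joint torques, N m; "tcp_pos": TCP position; "tool_rot": TCP orientation; "force": force on the tool from outside, world axes, zero at the start; "wrist_torque": the same for the moment, N m; "gripper_width": finger opening in m; "grip_force": force on a finger pad.
Only numpy, scipy, OpenCV 4.12 (cv2) and the standard library are available. Lean on these libraries where they do the work, as an engineer would, in place of code of your own. Each camera call takes 0.05 s, during which the arm holds its last target. There are 200 camera calls.

TASK

The rolling mill on the jeweller's bench is due for oiling: turn its handwheel by pushing on its spokes, as many in turn as it takes, until the brass oil stem with the red cap points straight up, then move clear of the wheel. Do not push on the oil stem itself, and leave the jar, the cup and the hammer where they are.

Things in the scene. Friction and masses are not known exactly. Their poses are not given: they have to be found in the camera images.
- axle (a point): Centre of the handwheel, 170 mm above the bench, on the axle of the green rolling mill (fixed; 84 mm wide in y, 280 mm high). Axes are the mill's and do not turn with the wheel: x level along the axle, out of the mill through the wheel; y level in the wheel's plane; z up. The wheel lies in the y-z plane here; the mill's frame ends 45 mm behind it (-x).
- wheel (a joint): Turn of the handwheel (rad) about the x axis of axle. 0 and 6.283: oil stem straight up; at q the stem points along (y, z) = (-sin q, cos q) in the axes of axle. It turns either way with no stop in reach. Friction of about 0.45 N m holds it where it is left: some 5 N on a spoke turns it.
- spoke_ball (a point): Centre of the black ball (22 mm across) on the end of one spoke, 125 mm from the axle. Six straight round steel spokes, 12 mm thick, stand at 30, 90, 150, 210, 270 and 330 degrees from the oil stem, all with such balls; this one is at +30 (sense of wheel). A green rim 12 mm thick joins them at 65 mm radius; spokes are bare from 71 to 114 mm from the axle.
- oil_stem: The brass oil stem on the rim, midway between two spokes: 10 mm thick, 42 mm long with its red cap (16 mm across), in the wheel's plane. The origin is its foot on the rim, 65 mm from the axle; z points along it, away from the axle. It turns with the wheel and is not to be pushed on (a light brush does no harm).
- stem_tip (a point): The end of the red cap, 107 mm from the axle.
- jar: Loose closed glass jar with a black lid, 60 mm across, 75 mm high, standing beside the mill; origin at the centre of its underside. To be left alone.
- cup: Loose open steel cup, 68 mm across, 70 mm high, standing beside the mill; origin at the centre of its underside. To be left alone.
- hammer: Loose hammer lying flat on the bench in front of the wheel, roughly across the axle: about 260 mm long, 26 mm high; origin under the middle of its length, x axis along the handle towards the head. To be left alone.

How it is judged:
By the outcome, as a careful person would: the job done as asked, in the order asked, and still so for the second after the job is handed in, with the robot touching nothing.
It also fails if it takes over 66 s, if anything falls off the work surface, if the arm or the gripper's body presses on something with over 40 N, if the wrist force passes 120 N, or if a joint passes its speed limit or range.

## Working session

There is one attempt and no reset: what is moved stays moved. The work goes in short steps, Python scripts to look and compute and a tool call to move; the robot and the scene stay as the last step left them, time stands still between calls to the robot, and variables do not carry over. Pictures are saved under pics/ and viewed, at most 10 in all, crops included, and the job is handed in when it is done.

Besides the shell and the picture viewer there is one more tool, called after ">>>" as name([rows], argument=value, ...), one row to a line, values as JSON. carry_out: Moves the arm, as the interface text tells. Its arguments: {"type":"object","properties":{"series":{"type":"array"}},"required":["series"]}

```bash
mkdir -p pics; python3 - <<'E'
from workcell import env
import cv2,numpy as np
s=env.observe();print(s['clock'],s['tcp_pos'],s['tool_rot'],s['force'])
for n in['scene','top']:
    p,d=env.snapshot(n);cv2.imwrite(f'pics/{n}0.png',p);np.save(f'{n}0.npy',d)
    m=env.camera_model(n);print(n,m)
E
```

```text
0.0 [0.28601446 0.61095658 0.25558249] [[-9.05680500e-01  4.23960613e-01 -4.79688189e-04]
 [ 4.23960872e-01  9.05679616e-01 -1.26980646e-03]
 [-1.03904110e-04 -1.35340797e-03 -9.99999079e-01]] [0.15248903 0.18602171 0.29604792]
scene {'fx': 455.4432922718721, 'fy': 455.4432922718721, 'cx': 321.1156303840066, 'cy': 233.5562890335192, 'dist_coeffs': array([-0.09614634,  0.        ,  0.        ,  0.        ,  0.        ]), 'R': array([[-0.25442817,  0.9670152 ,  0.01216204],
       [ 0.6929179 ,  0.19105533, -0.69524287],
       [-0.67463404, -0.16846208, -0.718672  ]]), 't': array([ 0.10171777, -0.3035559 ,  1.44269398])}
top {'fx': 562.5312122104397, 'fy': 562.5312122104397, 'cx': 313.1942312360764, 'cy': 238.9463322902611, 'dist_coeffs': array([-0.01996846,  0.        ,  0.        ,  0.        ,  0.        ]), 'R': array([[ 0.01343493, -0.99986989,  0.00892733],
       [-0.98573435, -0.01474196, -0.16766177],
       [ 0.16777157, -0.00654745, -0.98580416]]), 't': array([0.01180071, 0.61453651, 1.27731319])}
```

View pics/scene0.png

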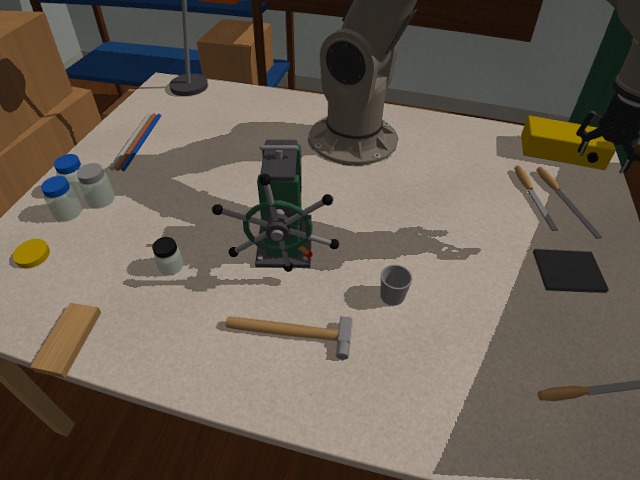

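View pics/top0.png

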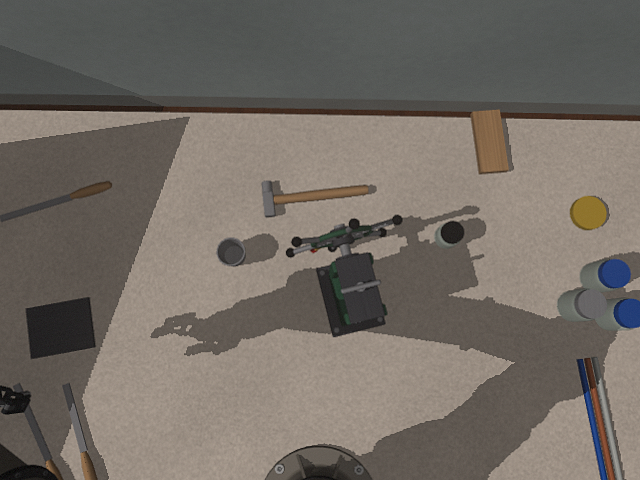

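The scene view shows the wheel facing away from the robot (+x). Its hub is near (277,230), with balls near (265,180), (327,200), (334,244), (288,266), (234,252) and (217,210). The red cap is near (308,252), low on the +y side. The top view shows the cup at (231,252), the jar at (451,233) and the hammer at about (315,195).

```bash
cat > h.py <<'E'
import cv2,numpy as np
from workcell import env
def ray(m,uv):
    K=np.array([[m['fx'],0,m['cx']],[0,m['fy'],m['cy']],[0,0,1]])
    q=cv2.undistortPoints(np.array([[uv]],float),K,m['dist_coeffs'])[0,0]
    d=np.array([q[0],q[1],1]); return m['R'].T@d, -m['R'].T@m['t']   # dir per unit depth, origin
def pt(m,uv,z): d,o=ray(m,uv); return o+d*z
def onz(m,uv,h): d,o=ray(m,uv); return o+d*(h-o[2])/d[2]
def proj(m,X):
    K=np.array([[m['fx'],0,m['cx']],[0,m['fy'],m['cy']],[0,0,1]])
    return cv2.projectPoints(np.array(X,float).reshape(-1,1,3),cv2.Rodrigues(m['R'])[0],m['t'],K,m['dist_coeffs'])[0][:,0]
def wheel(p,d,m,seeds):
    P=[]
    for s in seeds:
        u,v=s; w=p[v-9:v+10,u-9:u+10].max(2)
        dd=d[v-9:v+10,u-9:u+10]; z0=np.min(dd[dd>0][(w[dd>0]<70)]) if ((w<70)&(dd>0)).any() else 0
        k=(w<70)&(dd<z0+.03)&(dd>0)
        k=cv2.morphologyEx(k.astype(np.uint8),cv2.MORPH_OPEN,np.ones((5,5),np.uint8))
        n,l,st,c=cv2.connectedComponentsWithStats(k)
        if n<2: print('none',s);continue
        i=1+st[1:,4].argmax(); uv=c[i]+[u-9,v-9]; z=np.median(dd[l==i])
        X=pt(m,uv,z); r=X-(-m['R'].T@m['t']); X=X+r/np.linalg.norm(r)*.008
        P.append(X); print(s,uv.round(1),st[i,4],X.round(4))
    return np.array(P)
E
python3 - <<'E'
from h import *
m=env.camera_model('scene');p=cv2.imread('pics/scene0.png');d=np.load('scene0.npy')
P=wheel(p,d,m,[(265,180),(327,200),(334,244),(288,266),(234,252),(217,210)])
c=P.mean(0);U,S,V=np.linalg.svd(P-c);n=V[2]*np.sign(V[2][0]);print('c',c,'n',n,'S',S,np.linalg.norm(P-c,axis=1))
n[2]=0;n/=np.linalg.norm(n);y=np.cross([0,0,1],n);print('y',y)
an=[np.degrees(np.arctan2(-(X-c)@y,(X-c)[2])) for X in P];print('ang',an)
h=cv2.cvtColor(p,cv2.COLOR_BGR2HSV);k=((h[...,0]<6)|(h[...,0]>174))&(h[...,1]>170)&(h[...,2]>70)
v,u=np.nonzero(k);g=(abs(u-308)<25)&(abs(v-252)<25);uv=(u[g].mean(),v[g].mean());print(uv,g.sum())
dr,o=ray(m,uv);X=o+dr*((c-o)@n)/(dr@n);print('cap',X,np.degrees(np.arctan2(-(X-c)@y,(X-c)[2])),np.linalg.norm(X-c))
t=env.camera_model('top');print('jar',onz(t,(452,232),.075),'cup',onz(t,(231,252),.07),'ham',onz(t,(268,198),.026),onz(t,(372,189),.02))
for uv in [(362,253),(332,268),(383,324),(334,335)]:print('base?',onz(t,uv,.0))
cv2.imwrite('pics/c1.png',cv2.resize(p[130:300,180:380],None,fx=4,fy=3.5,interpolation=cv2.INTER_CUBIC)[:600])
E
```

```text
(265, 180) [265.9 179.9] 79 [ 0.6056 -0.0541  0.2934]
(327, 200) [326.3 199.8] 98 [0.5768 0.0536 0.2455]
(334, 244) [334.4 243.6] 69 [0.5717 0.0725 0.1227]
(288, 266) [287.4 263.4] 83 [ 0.5962 -0.026   0.0557]
(234, 252) [233.2 252.1] 63 [ 0.628  -0.1363  0.0945]
(217, 210) [218.5 209.6] 122 [ 0.6295 -0.1502  0.217 ]
c [ 0.60129399 -0.04008504  0.17145613] n [ 0.96672639  0.25580333 -0.00217869] S [0.21532472 0.20983537 0.00207662] [0.12281395 0.12191723 0.12621228 0.1167289  0.12607795 0.12248276]
y [-0.25580394  0.96672868  0.        ]
ang [np.float64(6.848105374344153), np.float64(-52.60100623867921), np.float64(-112.7354294078682), np.float64(-172.66829482166938), np.float64(127.64701617384642), np.float64(68.15960281366425)]
(np.float64(308.58620689655174), np.float64(253.9655172413793)) 29
cap [0.58544055 0.01982793 0.08910749] -143.03516107532593 0.10306403108719868
jar [ 0.63165306 -0.30305361  0.075     ] cup [0.57766401 0.21080818 0.07      ] ham [0.71832215 0.13190049 0.026     ] [ 0.74654044 -0.12270496  0.02      ]
base? [ 0.59001838 -0.09977083  0.        ]
base? [ 0.55203511 -0.02659305  0.        ]
base? [ 0.41866902 -0.1500651   0.        ]
base? [ 0.39111194 -0.03265682  0.        ]
```

View pics/c1.png

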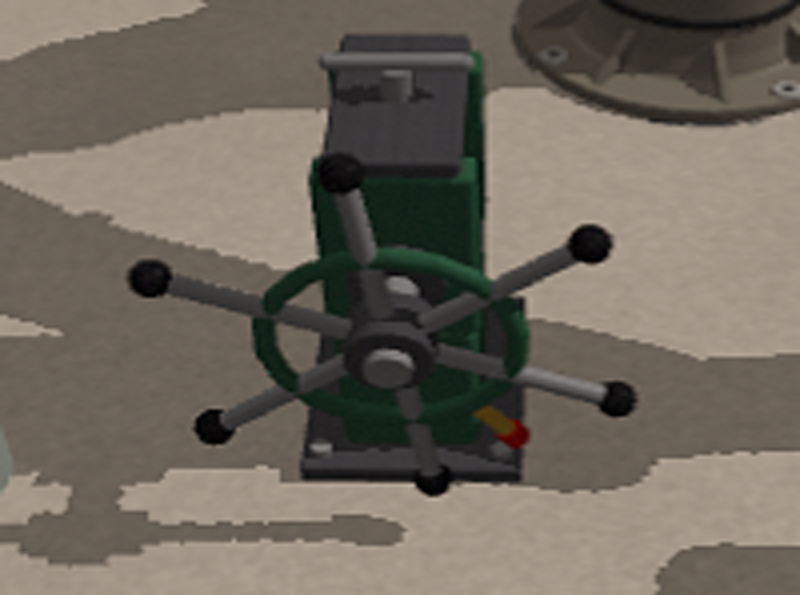

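The crop confirms the stem sits at lower right, midway between the spokes. Its angle is q ≈ -142.6°, so the wheel needs +142.6°. I'll make three strokes of about 40-52°, pushing the top spokes toward -y with the shut fingers pointing inward, and the tool will turn along with the wheel.

```bash
cat >> h.py <<'E'
from scipy.spatial.transform import Rotation as Ro
C=np.array([.6013,-.0401,.1710]);N=np.array([.9667,.2558,0]);N/=np.linalg.norm(N);Y=np.cross([0,0,1],N)
def target(th,r,s,dl=15,no=.006):
    t=np.radians(th);f=np.radians(th-dl);Z=np.array([0,0,1.])
    tip=C+r*(-np.sin(t)*Y+np.cos(t)*Z)+s*(np.cos(t)*Y+np.sin(t)*Z)+no*N
    z=np.sin(f)*Y-np.cos(f)*Z; x=np.cos(f)*Y+np.sin(f)*Z
    return tip-.025*z,np.c_[x,N,z]
def rows(tg):
    s=env.observe();p,R=s['tcp_pos'],s['tool_rot'];print('t',s['clock'],'f',np.round(s['force'],1),'w',s['gripper_width'])
    for a in tg:
        P,Q=target(*a) if not isinstance(a[0],np.ndarray) else a
        print(a if not isinstance(a[0],np.ndarray) else '',(R.T@(P-p)*100).round(2),Ro.from_matrix(R.T@Q).as_rotvec().round(3))
E
python3 - <<'E'
from h import *
print(target(7.4,.2,.04))
rows([(7.4,.2,.04)])
E
```

```text
(array([ 0.60269686, -0.02192377,  0.39926644]), array([[-0.25356022,  0.96672778,  0.03383216],
       [ 0.9582356 ,  0.25580735, -0.12785593],
       [-0.13225639,  0.        , -0.99121554]]))
t 0.1 f [-0.6  0.2  0.1] w 0.08544736489333944
(7.4, 0.2, 0.04) [-55.52 -43.91 -14.3 ] [ 0.057 -0.124  0.873]
```

>>> carry_out([
  [0,0,0,-4,0,0,0.12],
  [0,0,0,-8,0,0,0.24],
  [0,0,0,-12,0,0,0.36],
  [0,0,0,-16,0,0,0.48],
  [0,0,0,-19,0,0,0.6],
  [0,0,0,-21,0,0,0.72],
  [0,0,0,-22,0,0,0.8],
  [0,0,0,-22,0,0,0.87],
  [0,0,0,-22,0,0,0.87],
])

```text
clock: 0.85
tcp_pos: [0.2861, 0.6114, 0.4767]
tool_rot: [[-0.257, 0.967, 0.0], [0.967, 0.257, 0.0], [0.0, 0.0, -1.0]]
force: [0.4, 0.0, -0.8]
gripper_width: 0.0002
grip_force: 0.0
```

```bash
python3 - <<'E'
from h import *
rows([(7.4,.2,.04),(7.4,.088,.032)])
E
```

```text
t 0.85 f [ 0.4  0.  -0.8] w 0.0002325529755820237
(7.4, 0.2, 0.04) [-69.34  14.35   7.72] [ 0.    -0.133  0.001]
(7.4, 0.088, 0.032) [-68.7   14.34  18.93] [ 0.    -0.133  0.001]
```

>>> carry_out([
  [0,-4,0.8,0,0,0,0],
  [0,-8,1.6,0,0,0,0],
  [0,-12,2.4,0,0,0,0],
  [0,-16,3.2,0,0,0,0],
  [0,-20,4,0,0,0,0],
  [0,-24,4.8,0,0,0,0],
  [0,-28,5.6,0,0,0,0],
  [0,-32,6.4,0,0,0,0],
  [0,-35,7.2,0,0,0,0],
  [0,-37,7.8,0,0,0,0],
])

```text
clock: 1.68
tcp_pos: [0.4589, 0.2705, 0.4762]
tool_rot: [[-0.26, 0.966, -0.0], [0.966, 0.26, -0.0], [-0.0, -0.0, -1.0]]
force: [0.0, 0.7, 0.0]
gripper_width: 0.0003
grip_force: 0.0
```

>>> carry_out([
  [0,-4,0.8,0,0,0,0],
  [0,-8,1.6,0,0,0,0],
  [0,-12,2.4,1,0,0,0],
  [0,-16,3.2,2,0,0,0],
  [0,-20,4,4,0,0,0],
  [0,-24,4.8,6,0,-0.05,0],
  [0,-28,5.6,7,0,-0.1,0],
  [0,-31,6.2,7.7,0,-0.133,0],
  [0,-32.3,6.5,7.7,0,-0.133,0],
  [0,-32.3,6.5,7.7,0,-0.133,0],
])

```text
clock: 2.52
tcp_pos: [0.6045, -0.0243, 0.398]
tool_rot: [[-0.256, 0.966, 0.032], [0.957, 0.258, -0.131], [-0.134, -0.003, -0.991]]
force: [-0.6, 0.1, -1.1]
gripper_width: -0.0001
grip_force: 0.0
```

```bash
python3 - <<'E'
from h import *
rows([(7.4,.2,.04),(7.4,.088,.032)]);print(env.observe()['tcp_pos'],env.observe()['joints'])
p,d=env.snapshot('scene');cv2.imwrite('pics/s2.png',p)
E
```

```text
t 2.5167 f [-0.6  0.1 -1.1] w -0.0001115171769981053
(7.4, 0.2, 0.04) [ 0.26 -0.11 -0.17] [-0.003  0.002  0.003]
(7.4, 0.088, 0.032) [ 2.41 -0.08 10.85] [-0.003  0.002  0.003]
[ 0.60450161 -0.02433189  0.39795561] [-0.70329219  0.23099306  0.69657628  1.6393666  -0.01633676  1.29447088
  0.24371312]
```

View pics/s2.png

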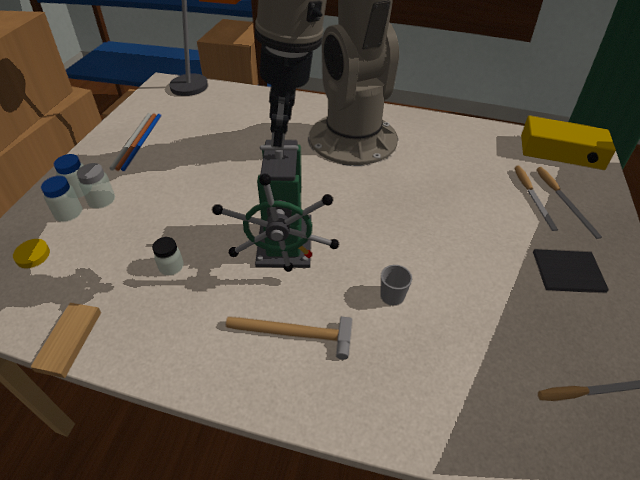

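The fingers hover above the wheel, with the tip near (278,140) and the hub near (277,230). The scene is undisturbed. Next I'll insert them beside the first spoke.

>>> carry_out([
  [0,1.2,-0.1,0,0,0,0],
  [0,2.4,-0.1,0.5,0,0,0],
  [0,2.4,-0.1,2.5,0,0,0],
  [0,2.4,-0.1,4.5,0,0,0],
  [0,2.4,-0.1,6.5,0,0,0],
  [0,2.4,-0.1,8.5,0,0,0],
  [0,2.4,-0.1,10,0,0,0],
  [0,2.4,-0.1,10.8,0,0,0],
  [0,2.4,-0.1,10.8,0,0,0],
])

```text
clock: 3.32
tcp_pos: [0.6, -0.0108, 0.2873]
tool_rot: [[-0.26, 0.965, 0.032], [0.957, 0.262, -0.128], [-0.132, -0.003, -0.991]]
force: [0.6, -0.6, 0.6]
gripper_width: 0.0001
grip_force: 0.0
```

```bash
python3 - <<'E'
from h import *
rows([(7.4,.088,.022),(7.4,.088,.017)]+[(a,.088,.017) for a in (12,17,22,27,32,37,42,47.4)])
E
```

```text
t 3.3167 f [ 0.6 -0.6  0.6] w 0.00011586412279308504
(7.4, 0.088, 0.022) [-1.46 -0.03  0.34] [-0.002  0.     0.007]
(7.4, 0.088, 0.017) [-1.94 -0.03  0.47] [-0.002  0.     0.007]
(12, 0.088, 0.017) [-2.86 -0.04  0.56] [-0.002  0.08   0.006]
(17, 0.088, 0.017) [-3.84 -0.05  0.74] [-0.002  0.168  0.006]
(22, 0.088, 0.017) [-4.8  -0.05  1.  ] [-0.003  0.255  0.006]
(27, 0.088, 0.017) [-5.74 -0.06  1.35] [-0.003  0.342  0.006]
(32, 0.088, 0.017) [-6.65 -0.06  1.77] [-0.003  0.429  0.006]
(37, 0.088, 0.017) [-7.51 -0.07  2.28] [-0.004  0.517  0.006]
(42, 0.088, 0.017) [-8.33 -0.07  2.85] [-0.004  0.604  0.006]
(47.4, 0.088, 0.017) [-9.15 -0.07  3.55] [-0.004  0.698  0.006]
```

>>> carry_out([
  [0,-1.0,0,0.3,0,0,0],
  [0,-1.95,0,0.5,0,0,0],
  [0,-2.4,0,0.5,0,0.04,0],
  [0,-2.9,0,0.55,0,0.08,0],
  [0,-3.35,0,0.65,0,0.125,0],
  [0,-3.85,0,0.75,0,0.17,0],
  [0,-4.3,0,0.85,0,0.21,0],
  [0,-4.8,0,1.0,0,0.255,0],
  [0,-5.3,0,1.2,0,0.3,0],
  [0,-5.75,0,1.35,0,0.34,0],
])

```text
clock: 4.15
tcp_pos: [0.6168, -0.069, 0.2843]
tool_rot: [[-0.255, 0.966, -0.052], [0.944, 0.26, 0.202], [0.209, 0.002, -0.978]]
force: [-0.1, 4.6, -1.1]
gripper_width: -0.0005
grip_force: 2.4
```

```bash
python3 - <<'E'
from h import *
rows([(a,.088,.017) for a in (27,32,37,42,47.4)])
p,d=env.snapshot('scene');cv2.imwrite('pics/s3.png',cv2.resize(p[90:300,180:400],None,fx=3.5,fy=2.8))
E
```

```text
t 4.15 f [-0.1  4.6 -1.1] w -0.00045469119130583864
(27, 0.088, 0.017) [ 0.13 -0.16  0.31] [ 0.001 -0.001  0.005]
(32, 0.088, 0.017) [-0.86 -0.17  0.4 ] [0.001 0.087 0.005]
(37, 0.088, 0.017) [-1.84 -0.17  0.59] [0.001 0.174 0.005]
(42, 0.088, 0.017) [-2.81 -0.18  0.86] [0.001 0.261 0.005]
(47.4, 0.088, 0.017) [-3.81 -0.18  1.24] [0.    0.355 0.005]
```

View pics/s3.png

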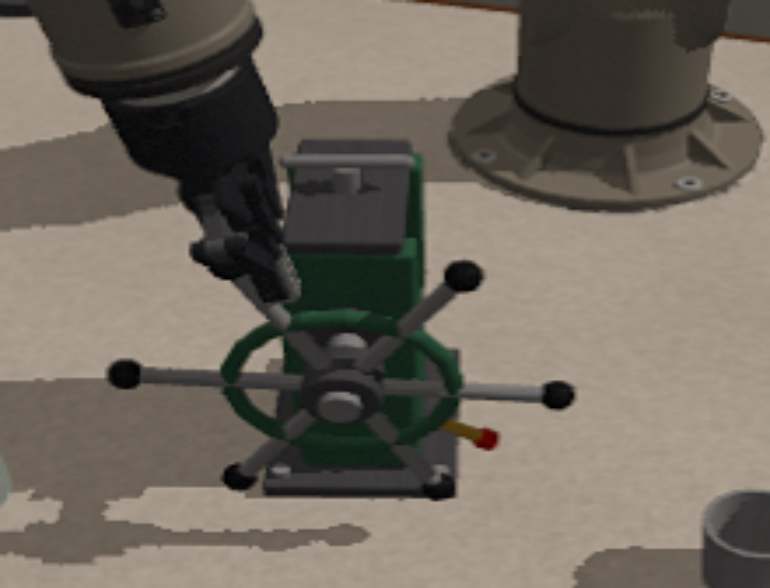

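The push works at about 4.7 N. The pushed spoke has moved from 7° to about 30°, and the stem, with its cap near crop pixel (487,437), has risen with it. I'll continue the stroke.

>>> carry_out([
  [0,-0.4,-0.1,0.3,0,0.04,0],
  [0,-0.9,-0.15,0.4,0,0.087,0],
  [0,-1.4,-0.15,0.5,0,0.13,0],
  [0,-1.85,-0.15,0.6,0,0.174,0],
  [0,-2.3,-0.15,0.7,0,0.22,0],
  [0,-2.8,-0.15,0.85,0,0.26,0],
  [0,-3.3,-0.15,1.0,0,0.305,0],
  [0,-3.8,-0.15,1.25,0,0.355,0],
  [0,-3.8,-0.15,1.25,0,0.355,0],
])

```text
clock: 4.95
tcp_pos: [0.6238, -0.1047, 0.2628]
tool_rot: [[-0.218, 0.966, -0.138], [0.817, 0.258, 0.516], [0.534, -0.0, -0.845]]
force: [2.0, 3.1, 2.7]
gripper_width: 0.0001
grip_force: 1.8
```

>>> carry_out([
  [0,0.8,0,0,0,0,0],
  [0,1.2,0,-1,0,0,0],
  [0,1.2,0,-4,0,0,0],
  [0,1.2,0,-8,0,0,0],
  [0,1.2,0,-12,0,0,0],
  [0,1.2,0,-14,0,0,0],
  [0,1.2,0,-14,0,0,0],
])

```text
clock: 5.53
tcp_pos: [0.6411, -0.1673, 0.3941]
tool_rot: [[-0.222, 0.966, -0.132], [0.82, 0.258, 0.51], [0.527, 0.005, -0.85]]
force: [0.0, -0.5, 0.6]
gripper_width: 0.0001
grip_force: 0.0
```

```bash
cat >> h.py <<'E'
def cap(name='scene'):
    m=env.camera_model(name);p,d=env.snapshot(name)
    h=cv2.cvtColor(p,cv2.COLOR_BGR2HSV);k=((h[...,0]<6)|(h[...,0]>174))&(h[...,1]>170)&(h[...,2]>60)
    uv0=proj(m,[C])[0];v,u=np.nonzero(k);g=np.hypot(u-uv0[0],v-uv0[1])<60
    uv=(u[g].mean(),v[g].mean());dr,o=ray(m,uv);X=o+dr*((C-o)@N)/(dr@N)-C
    print('cap',g.sum(),uv,'q',np.degrees(np.arctan2(-X@Y,X[2])),'r',np.linalg.norm(X));return p,d,m
E
python3 - <<'E'
from h import *
p,d,m=cap()
q=-142.6+40
S=[q+30+60*i for i in range(6)]
uv=proj(m,[C+.125*(-np.sin(np.radians(a))*Y+[0,0,np.cos(np.radians(a))]) for a in S]).round().astype(int)
P=wheel(p,d,m,[tuple(x) for x in uv])
for X in P: print(np.degrees(np.arctan2(-(X-C)@Y,(X-C)[2]))%60)
rows([(a,.22,.03) for a in (-12,)])
E
```

```text
cap 32 (np.float64(326.0625), np.float64(234.875)) q -102.71006910636198 r 0.10090373442345242
(np.int64(337), np.int64(214)) [336.6 214.6] 86 [0.5713 0.074  0.2069]
(np.int64(289), np.int64(180)) [288.8 180.7] 122 [ 0.5942 -0.0138  0.2914]
(np.int64(227), np.int64(195)) [226.9 195.4] 85 [ 0.6252 -0.1285  0.2553]
(np.int64(222), np.int64(239)) [220.9 239.1] 75 [ 0.6321 -0.157   0.1337]
(np.int64(268), np.int64(266)) [268.5 263.2] 77 [ 0.6068 -0.0665  0.0558]
(np.int64(323), np.int64(255)) [323.  255.9] 44 [0.5795 0.0503 0.0853]
46.925016955208505
47.26950298106807
47.34759958064795
47.15515161181105
46.85034789480045
47.340036534288544
t 5.5833 f [ 0.2 -0.1 -1.5] w 4.945603820075578e-05
(-12, 0.22, 0.03) [19.06  0.07 10.64] [ 0.004 -1.028  0.004]
```

Stroke 1 went as planned: q = -102.9°, and the next spoke is at -12.9°.

>>> carry_out([
  [0,2,0,0,0,-0.11,0],
  [0,4,0,0.5,0,-0.22,0],
  [0,6,0,1.2,0,-0.33,0],
  [0,8,0,2,0,-0.44,0],
  [0,10.5,0,3.5,0,-0.55,0],
  [0,13,0,5,0,-0.66,0],
  [0,15,0,7,0,-0.77,0],
  [0,17,0,8.8,0,-0.88,0],
  [0,19,0,10.6,0,-1.0,0],
  [0,19,0,10.6,0,-1.03,0],
])

```text
clock: 6.42
tcp_pos: [0.5821, 0.0563, 0.398]
tool_rot: [[-0.245, 0.961, 0.126], [0.855, 0.276, -0.438], [-0.456, 0.001, -0.89]]
force: [-0.6, 2.0, -0.9]
gripper_width: 0.0
grip_force: 0.0
```

```bash
python3 - <<'E'
from h import *
rows([(-12.9,.2,.032),(-12.9,.088,.03)])
E
```

```text
t 6.4167 f [-0.6  2.  -0.9] w 6.200588429515881e-06
(-12.9, 0.2, 0.032) [-0.16 -0.03  2.  ] [ 0.01  -0.013  0.018]
(-12.9, 0.088, 0.03) [ 2.41 -0.09 12.91] [ 0.01  -0.013  0.018]
```

>>> carry_out([
  [0,1.2,-0.1,0,0,0,0],
  [0,2.5,-0.1,0.5,0,0,0],
  [0,2.5,-0.1,3,0,0,0.015],
  [0,2.5,-0.1,5.5,0,-0.013,0.015],
  [0,2.5,-0.1,8,0,-0.013,0.015],
  [0,2.5,-0.1,10.5,0,-0.013,0.015],
  [0,2.5,-0.1,12,0,-0.013,0.015],
  [0,2.5,-0.1,12.9,0,-0.013,0.015],
  [0,2.5,-0.1,12.9,0,-0.013,0.015],
])

```text
clock: 7.17
tcp_pos: [0.5917, 0.0083, 0.272]
tool_rot: [[-0.214, 0.97, 0.117], [0.86, 0.244, -0.447], [-0.462, 0.005, -0.887]]
force: [-0.7, 0.6, 0.3]
gripper_width: 0.0001
grip_force: 0.0
```

```bash
python3 - <<'E'
from h import *
rows([(-12.9,.088,.017)]+[(a,.088,.017) for a in np.arange(-9,15,4)])
E
```

```text
t 7.1667 f [-0.7  0.6  0.3] w 0.00010454261564328427
(-12.9, 0.088, 0.017) [-0.26  0.29 -0.21] [-0.001 -0.006 -0.013]
(np.int64(-9), 0.088, 0.017) [-1.04  0.3  -0.15] [-0.001  0.062 -0.013]
(np.int64(-5), 0.088, 0.017) [-1.83  0.31 -0.03] [-0.     0.132 -0.013]
(np.int64(-1), 0.088, 0.017) [-2.61  0.32  0.15] [ 0.     0.202 -0.013]
(np.int64(3), 0.088, 0.017) [-3.37  0.33  0.38] [ 0.001  0.271 -0.013]
(np.int64(7), 0.088, 0.017) [-4.12  0.34  0.66] [ 0.001  0.341 -0.013]
(np.int64(11), 0.088, 0.017) [-4.85  0.35  1.  ] [ 0.002  0.411 -0.013]
```

>>> carry_out([
  [0,-0.3,0.3,-0.2,0,0,-0.01],
  [0,-0.7,0.3,-0.2,0,0.03,-0.01],
  [0,-1.05,0.3,-0.15,0,0.06,-0.01],
  [0,-1.45,0.3,-0.1,0,0.097,-0.01],
  [0,-1.85,0.3,0,0,0.13,-0.01],
  [0,-2.25,0.3,0.05,0,0.167,-0.01],
  [0,-2.6,0.3,0.15,0,0.2,-0.01],
  [0,-3.0,0.3,0.25,0,0.237,-0.01],
  [0,-3.4,0.35,0.4,0,0.27,-0.01],
  [0,-4.1,0.35,0.65,0,0.34,-0.01],
])

```text
clock: 8.0
tcp_pos: [0.6061, -0.0239, 0.2878]
tool_rot: [[-0.258, 0.965, 0.041], [0.956, 0.261, -0.131], [-0.137, 0.006, -0.99]]
force: [-3.5, 4.0, -1.4]
gripper_width: -0.0002
grip_force: 2.0
```

```bash
python3 - <<'E'
from h import *
rows([(a,.088,.017) for a in np.arange(7,42,4)]);cap()
E
```

```text
t 8.0 f [-3.5  4.  -1.4] w -0.00016282333953793223
(np.int64(7), 0.088, 0.017) [-0.44 -0.29  0.33] [ 0.007 -0.002  0.005]
(np.int64(11), 0.088, 0.017) [-1.24 -0.29  0.4 ] [0.006 0.068 0.005]
(np.int64(15), 0.088, 0.017) [-2.03 -0.3   0.52] [0.006 0.138 0.005]
(np.int64(19), 0.088, 0.017) [-2.81 -0.3   0.71] [0.006 0.208 0.005]
(np.int64(23), 0.088, 0.017) [-3.57 -0.31  0.94] [0.006 0.277 0.005]
(np.int64(27), 0.088, 0.017) [-4.32 -0.31  1.23] [0.006 0.347 0.006]
(np.int64(31), 0.088, 0.017) [-5.04 -0.32  1.57] [0.005 0.417 0.006]
(np.int64(35), 0.088, 0.017) [-5.74 -0.32  1.96] [0.005 0.487 0.006]
(np.int64(39), 0.088, 0.017) [-6.41 -0.33  2.39] [0.005 0.557 0.006]
cap 33 (np.float64(327.09090909090907), np.float64(225.8181818181818)) q -87.60715822237178 r 0.10006723671254927
```

>>> carry_out([
  [0,-0.8,-0.2,0.35,0,0.03,0],
  [0,-1.25,-0.3,0.4,0,0.07,0],
  [0,-2.05,-0.3,0.5,0,0.14,0],
  [0,-2.8,-0.3,0.7,0,0.21,0],
  [0,-3.55,-0.3,0.95,0,0.277,0],
  [0,-4.3,-0.3,1.2,0,0.347,0],
  [0,-5.05,-0.3,1.55,0,0.417,0],
  [0,-5.75,-0.3,1.95,0,0.487,0],
  [0,-6.5,-0.3,2.5,0,0.565,0],
  [0,-6.5,-0.3,2.5,0,0.565,0],
])

```text
clock: 8.88
tcp_pos: [0.62, -0.0963, 0.2703]
tool_rot: [[-0.231, 0.967, -0.103], [0.88, 0.253, 0.401], [0.414, 0.002, -0.91]]
force: [1.4, 2.9, 1.8]
gripper_width: 0.0001
grip_force: 1.8
```

>>> carry_out([
  [0,0.8,0,0,0,0,0],
  [0,1.2,0,-1,0,0,0],
  [0,1.2,0,-4,0,0,0],
  [0,1.2,0,-8,0,0,0],
  [0,1.2,0,-12,0,0,0],
  [0,1.2,0,-14,0,0,0],
  [0,1.2,0,-14,0,0,0],
])

```text
clock: 9.47
tcp_pos: [0.6324, -0.1395, 0.4103]
tool_rot: [[-0.239, 0.967, -0.094], [0.883, 0.256, 0.394], [0.405, 0.011, -0.914]]
force: [0.0, -0.6, -0.3]
gripper_width: -0.0002
grip_force: 0.0
```

```bash
python3 - <<'E'
from h import *
p,d,m=cap()
q=-50
S=[q+30+60*i for i in range(6)]
uv=proj(m,[C+.125*(-np.sin(np.radians(a))*Y+[0,0,np.cos(np.radians(a))]) for a in S]).round().astype(int)
P=wheel(p,d,m,[tuple(x) for x in uv])
print([np.degrees(np.arctan2(-(X-C)@Y,(X-C)[2]))%60 for X in P])
rows([(a,.22,.03) for a in (-20,)])
E
```

```text
cap 49 (np.float64(314.6530612244898), np.float64(202.59183673469389)) q -48.169214877684865 r 0.10033095634473828
(np.int64(297), np.int64(182)) [294.8 183.4] 131 [ 0.593  -0.0029  0.2863]
(np.int64(232), np.int64(191)) [230.6 191.6] 90 [ 0.6225 -0.1209  0.2642]
(np.int64(219), np.int64(234)) [218.9 235.1] 75 [ 0.6328 -0.1593  0.1458]
(np.int64(261), np.int64(264)) [263.1 263.3] 79 [ 0.6103 -0.0777  0.0559]
(np.int64(317), np.int64(258)) [318.  259.4] 40 [0.5831 0.0403 0.075 ]
(np.int64(339), np.int64(220)) [338.  218.9] 76 [0.5708 0.0773 0.1953]
[np.float64(41.70814905410137), np.float64(41.87590436402947), np.float64(41.56526932345608), np.float64(41.41421366499483), np.float64(40.62123423911396), np.float64(41.32404625528844)]
t 9.5167 f [ 0.   0.3 -0.7] w 2.7875415985018726e-05
(-20, 0.22, 0.03) [19.34  0.16 10.78] [ 9.00e-03 -1.03e+00  1.00e-03]
```

q is now about -48.5° and the pushed spoke is at -18.5°. The stem is close behind in this gap, so I'll insert precisely, from a settled hover.

>>> carry_out([
  [0,2,0,0,0,-0.11,0],
  [0,4,0,0.5,0,-0.22,0],
  [0,6,0,1.2,0,-0.33,0],
  [0,8,0,2,0,-0.44,0],
  [0,10.5,0,3.5,0,-0.55,0],
  [0,13,0,5,0,-0.66,0],
  [0,15,0,7,0,-0.77,0],
  [0,17,0,8.8,0,-0.88,0],
  [0,19,0,10.8,0,-0.97,0],
  [0,19,0,10.8,0,-0.97,0],
])

```text
clock: 10.35
tcp_pos: [0.573, 0.0826, 0.3801]
tool_rot: [[-0.231, 0.962, 0.144], [0.82, 0.272, -0.503], [-0.523, 0.002, -0.852]]
force: [0.7, 0.6, -0.8]
gripper_width: 0.0002
grip_force: 0.0
```

>>> carry_out([
  [0,0,0,0,0,0,0],
  [0,0,0,0,0,0,0],
  [0,0,0,0,0,0,0],
])

```text
clock: 10.6
tcp_pos: [0.5759, 0.071, 0.384]
tool_rot: [[-0.216, 0.967, 0.137], [0.827, 0.256, -0.5], [-0.519, 0.006, -0.855]]
force: [-0.2, -0.4, 0.1]
gripper_width: 0.0003
grip_force: 0.0
```

```bash
python3 - <<'E'
from h import *
rows([(-18.5,.16,.039,12),(-18.5,.092,.024,12)])
E
```

```text
t 10.6 f [-0.2 -0.4  0.1] w 0.00026072795169886125
(-18.5, 0.16, 0.039, 12) [1.55 0.19 5.15] [ 0.005  0.013 -0.003]
(-18.5, 0.092, 0.024, 12) [ 1.59  0.15 12.12] [ 0.005  0.013 -0.003]
```

>>> carry_out([
  [0,0.8,0.15,0.5,0,0.01,0],
  [0,1.55,0.15,1.5,0,0.01,0],
  [0,1.55,0.15,3,0,0.01,0],
  [0,1.55,0.15,4,0,0.01,0],
  [0,1.55,0.15,5,0,0.01,0],
  [0,1.55,0.15,5,0,0.01,0],
  [0,1.55,0.15,5,0,0.01,0],
  [0,1.55,0.15,5,0,0.01,0],
])

```text
clock: 11.27
tcp_pos: [0.5809, 0.06, 0.3327]
tool_rot: [[-0.218, 0.967, 0.134], [0.832, 0.256, -0.493], [-0.511, 0.004, -0.86]]
force: [0.1, 0.4, 0.9]
gripper_width: -0.0
grip_force: 0.0
```

```bash
python3 - <<'E'
from h import *
rows([(-18.5,.16,.039,12),(-18.5,.092,.024,12)])
p,d,m=cap();cv2.imwrite('pics/s4.png',cv2.resize(p[90:300,180:400],None,fx=3.5,fy=2.8))
E
```

```text
t 11.2667 f [0.1 0.4 0.9] w -4.263033279993406e-05
(-18.5, 0.16, 0.039, 12) [-0.09  0.01  0.15] [ 0.004  0.004 -0.002]
(-18.5, 0.092, 0.024, 12) [-0.12 -0.01  7.11] [ 0.004  0.004 -0.002]
cap 49 (np.float64(314.6530612244898), np.float64(202.59183673469389)) q -48.169214877684865 r 0.10033095634473828
```

View pics/s4.png

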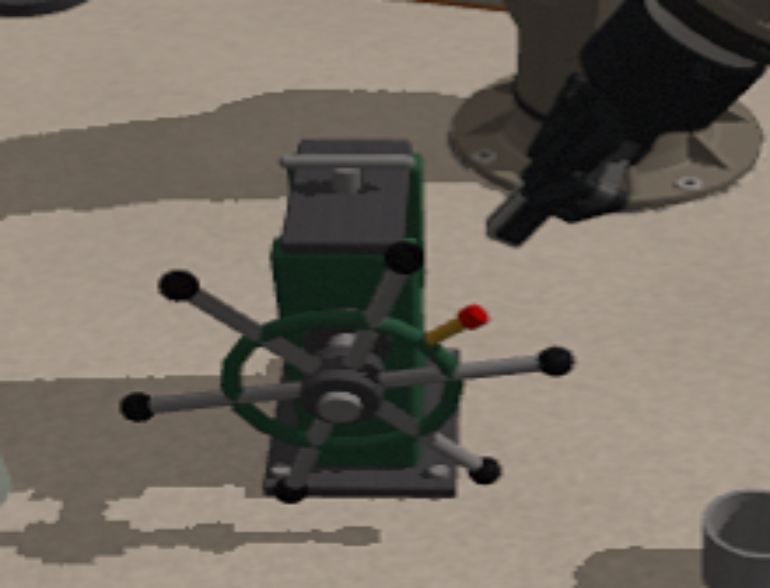

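The fingertip is near crop pixel (505,232), heading for the gap between the ball at (403,258) and the cap at (473,317). I'll check the clearance by projection.

```bash
python3 - <<'E'
from h import *
m=env.camera_model('scene');s=env.observe();R=s['tool_rot'];tip=s['tcp_pos']+.025*R[:,2]
f=lambda X:((proj(m,X)-[180,90])*[3.5,2.8]).round()
print('tip now: c,lead,trail',f([tip,tip-.011*R[:,0],tip+.011*R[:,0]]).tolist())
P,Q=target(-18.5,.092,.024,12);t=P+.025*Q[:,2]
print('tip tgt',f([t,t-.011*Q[:,0],t+.011*Q[:,0],t+.011*Q[:,0]-.02*Q[:,2]]).tolist())
w=lambda a,r:C+r*(-np.sin(np.radians(a))*Y+[0,0,np.cos(np.radians(a))])
print('cap,ball,spoke r90',f([w(-48.5,.1),w(-18.5,.125),w(-18.5,.09)]).tolist())
E
```

```text
tip now: c,lead,trail [[500.0, 237.0], [482.0, 230.0], [518.0, 244.0]]
tip tgt [[429.0, 307.0], [411.0, 301.0], [447.0, 313.0], [465.0, 294.0]]
cap,ball,spoke r90 [[472.0, 316.0], [405.0, 256.0], [386.0, 294.0]]
```

>>> carry_out([
  [0,-0.4,0,1,0,0,0],
  [0,-0.4,0,2,0,0,0],
  [0,-0.4,0,3,0,0,0],
  [0,-0.4,0,4,0,0,0],
  [0,-0.4,0,5,0,0,0],
  [0,-0.4,0,6,0,0,0],
  [0,-0.4,0,6.8,0,0,0],
  [0,-0.4,0,6.8,0,0,0],
  [0,-0.4,0,6.8,0,0,0],
])

```text
clock: 12.07
tcp_pos: [0.5906, 0.0228, 0.2756]
tool_rot: [[-0.218, 0.967, 0.133], [0.831, 0.256, -0.493], [-0.511, 0.003, -0.86]]
force: [-0.1, -0.0, 0.6]
gripper_width: -0.0002
grip_force: 0.0
```

```bash
python3 - <<'E'
from h import *
rows([(a,.09,.017,12) for a in np.arange(-18.5,23,4)]);cap()
E
```

```text
t 12.0667 f [-0.1 -0.   0.6] w -0.00020024200755284607
(np.float64(-18.5), 0.09, 0.017, 12) [-0.37  0.03  0.58] [ 0.003  0.004 -0.002]
(np.float64(-14.5), 0.09, 0.017, 12) [-1.18  0.03  0.63] [ 0.003  0.074 -0.002]
(np.float64(-10.5), 0.09, 0.017, 12) [-1.99  0.03  0.73] [ 0.003  0.144 -0.001]
(np.float64(-6.5), 0.09, 0.017, 12) [-2.79  0.03  0.89] [ 0.003  0.213 -0.001]
(np.float64(-2.5), 0.09, 0.017, 12) [-3.57  0.03  1.11] [ 0.003  0.283 -0.001]
(np.float64(1.5), 0.09, 0.017, 12) [-4.34  0.03  1.37] [ 0.003  0.353 -0.001]
(np.float64(5.5), 0.09, 0.017, 12) [-5.09  0.03  1.69] [ 0.003  0.423 -0.001]
(np.float64(9.5), 0.09, 0.017, 12) [-5.81  0.03  2.07] [ 0.003  0.493 -0.001]
(np.float64(13.5), 0.09, 0.017, 12) [-6.51  0.03  2.49] [ 0.003  0.562 -0.001]
(np.float64(17.5), 0.09, 0.017, 12) [-7.17  0.03  2.96] [ 0.003  0.632 -0.001]
(np.float64(21.5), 0.09, 0.017, 12) [-7.8   0.03  3.47] [ 0.003  0.702 -0.001]
cap 49 (np.float64(314.6530612244898), np.float64(202.59183673469389)) q -48.169214877684865 r 0.10033095634473828
```

The fingers are inserted without contact. Now the third stroke, up to about 17° on this call.

>>> carry_out([
  [0,-0.4,0,0.5,0,0,0],
  [0,-1.2,0,0.6,0,0.074,0],
  [0,-2.0,0,0.7,0,0.144,0],
  [0,-2.8,0,0.9,0,0.213,0],
  [0,-3.6,0,1.1,0,0.283,0],
  [0,-4.35,0,1.35,0,0.353,0],
  [0,-5.1,0,1.7,0,0.423,0],
  [0,-5.8,0,2.05,0,0.493,0],
  [0,-6.5,0,2.5,0,0.562,0],
  [0,-7.15,0,2.95,0,0.632,0],
])

```text
clock: 12.95
tcp_pos: [0.6107, -0.0508, 0.2881]
tool_rot: [[-0.257, 0.966, -0.019], [0.961, 0.257, 0.098], [0.1, 0.006, -0.995]]
force: [-2.5, 4.1, 1.5]
gripper_width: 0.0001
grip_force: 2.0
```

>>> carry_out([
  [0,0,0,0,0,0,0],
  [0,0,0,0,0,0,0],
  [0,0,0,0,0,0,0],
])

```text
clock: 13.2
tcp_pos: [0.6102, -0.0505, 0.287]
tool_rot: [[-0.256, 0.966, -0.021], [0.962, 0.257, 0.091], [0.094, 0.004, -0.996]]
force: [-0.5, 0.9, 0.4]
gripper_width: -0.0001
grip_force: 0.0
```

```bash
cat >> h.py <<'E'
def balls(q,skip=()):
    p,d,m=cap()
    S=[q+30+60*i for i in range(6) if i not in skip]
    uv=proj(m,[C+.125*(-np.sin(np.radians(a))*Y+[0,0,np.cos(np.radians(a))]) for a in S]).round().astype(int)
    P=wheel(p,d,m,[tuple(x) for x in uv])
    print([round(np.degrees(np.arctan2(-(X-C)@Y,(X-C)[2]))%60,2) for X in P]);return p
E
python3 - <<'E'
from h import *
p=balls(-14)
rows([(a,.09,.017,12) for a in (17.5,20,24,27,30,32)])
cv2.imwrite('pics/s5.png',cv2.resize(p[90:300,180:400],None,fx=3.5,fy=2.8))
E
```

```text
cap 70 (np.float64(285.5571428571429), np.float64(189.4857142857143)) q -11.56394343210545 r 0.10136782761702132
(np.int64(255), np.int64(181)) [258.2 177.5] 117 [ 0.6634 -0.043   0.3466]
(np.int64(216), np.int64(216)) [215.3 217.4] 83 [ 0.6323 -0.1592  0.1959]
(np.int64(240), np.int64(256)) [243.1 256. ] 77 [ 0.621  -0.118   0.0798]
(np.int64(296), np.int64(265)) [297.9 264.6] 55 [ 0.5921 -0.003   0.0542]
(np.int64(337), np.int64(238)) [337.4 236.1] 66 [0.57   0.0778 0.1453]
(np.int64(321), np.int64(194)) [318.4 192.6] 91 [0.5809 0.039  0.2636]
[np.float64(6.07), np.float64(18.55), np.float64(18.62), np.float64(18.13), np.float64(18.09), np.float64(18.6)]
t 13.25 f [ 0.1 -0.4 -0. ] w 1.4618470446472363e-05
(17.5, 0.09, 0.017, 12) [-0.16 -0.01  0.01] [0.003 0.002 0.002]
(20, 0.09, 0.017, 12) [-0.67 -0.01  0.03] [0.003 0.045 0.003]
(24, 0.09, 0.017, 12) [-1.48 -0.01  0.11] [0.003 0.115 0.003]
(27, 0.09, 0.017, 12) [-2.08 -0.01  0.21] [0.003 0.168 0.003]
(30, 0.09, 0.017, 12) [-2.68 -0.01  0.34] [0.003 0.22  0.003]
(32, 0.09, 0.017, 12) [-3.07 -0.01  0.44] [0.003 0.255 0.003]
```

View pics/s5.png

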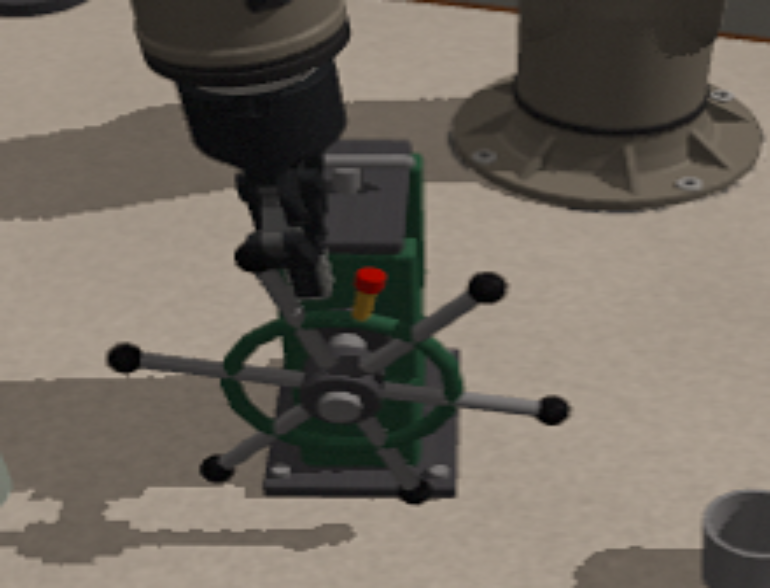

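The spoke is at 18.4°, so q ≈ -11.6°, and the fingers are clear of the cap at (370,281). I'll finish slowly, a little short at first.

>>> carry_out([
  [0,-0.3,0,0,0,0.02,0],
  [0,-0.65,0,0.05,0,0.045,0],
  [0,-1.0,0,0.05,0,0.075,0],
  [0,-1.3,0,0.1,0,0.1,0],
  [0,-1.6,0,0.15,0,0.125,0],
  [0,-1.8,0,0.15,0,0.145,0],
  [0,-2.0,0,0.2,0,0.16,0],
  [0,-2.0,0,0.2,0,0.16,0],
  [0,-2.0,0,0.2,0,0.16,0],
])

```text
clock: 14.0
tcp_pos: [0.6153, -0.0704, 0.283]
tool_rot: [[-0.248, 0.967, -0.062], [0.935, 0.256, 0.245], [0.253, 0.003, -0.967]]
force: [0.3, 1.1, -0.3]
gripper_width: -0.0001
grip_force: 0.6
```

```bash
python3 - <<'E'
from h import *
balls(-1,(0,))
rows([(a,.09,.017,12) for a in (25,27,29)])
E
```

```text
cap 70 (np.float64(277.9), np.float64(188.65714285714284)) q -3.4525859169915223 r 0.10139352211486359
(np.int64(216), np.int64(226)) [215.6 223.9] 67 [ 0.6332 -0.1612  0.1783]
(np.int64(251), np.int64(261)) [250.3 258.6] 94 [ 0.6168 -0.1039  0.0709]
(np.int64(308), np.int64(262)) [305.6 264.4] 35 [0.5901 0.014  0.0577]
(np.int64(339), np.int64(228)) [338.9 230.2] 72 [0.5697 0.0802 0.1632]
(np.int64(309), np.int64(186)) [310.5 188.9] 108 [0.585  0.0248 0.273 ]
[np.float64(26.67), np.float64(26.77), np.float64(25.96), np.float64(26.42), np.float64(26.71)]
t 14.05 f [ 0.2  1.5 -0.4] w -0.0001352232259706273
(25, 0.09, 0.017, 12) [0.46 0.03 0.01] [ 0.003 -0.028  0.001]
(27, 0.09, 0.017, 12) [0.06 0.03 0.01] [0.003 0.006 0.001]
(29, 0.09, 0.017, 12) [-0.35  0.03  0.03] [0.003 0.041 0.001]
```

>>> carry_out([
  [0,-0.15,0,0,0,0.015,0],
  [0,-0.3,0,0,0,0.03,0],
  [0,-0.45,0,0.05,0,0.045,0],
  [0,-0.55,0,0.05,0,0.055,0],
  [0,-0.6,0,0.05,0,0.06,0],
  [0,-0.6,0,0.05,0,0.06,0],
  [0,-0.6,0,0.05,0,0.06,0],
])

```text
clock: 14.63
tcp_pos: [0.6168, -0.0759, 0.2811]
tool_rot: [[-0.244, 0.967, -0.076], [0.919, 0.256, 0.301], [0.31, 0.004, -0.951]]
force: [-0.7, 1.1, 1.3]
gripper_width: -0.0001
grip_force: 0.8
```

```bash
python3 - <<'E'
from h import *
balls(-1,(0,))
rows([(a,.09,.017,12) for a in (27,29,31)])
E
```

```text
cap 71 (np.float64(275.1267605633803), np.float64(188.56338028169014)) q -0.5297616890647452 r 0.10139850589825887
(np.int64(216), np.int64(226)) [215.9 226. ] 76 [ 0.6333 -0.1613  0.1722]
(np.int64(251), np.int64(261)) [251.6 261. ] 66 [ 0.6182 -0.101   0.0652]
(np.int64(308), np.int64(262)) [308. 264.] 25 [0.5891 0.0193 0.0597]
(np.int64(339), np.int64(228)) [338.9 228.2] 72 [0.57   0.08   0.1691]
(np.int64(309), np.int64(186)) [308.4 185.8] 73 [0.585  0.0209 0.2796]
[np.float64(29.47), np.float64(29.14), np.float64(28.54), np.float64(29.11), np.float64(29.82)]
t 14.6833 f [-0.9  1.   1.6] w -0.00023449335436780033
(27, 0.09, 0.017, 12) [0.66 0.02 0.01] [ 0.003 -0.054  0.001]
(29, 0.09, 0.017, 12) [0.25 0.02 0.01] [ 0.003 -0.019  0.001]
(31, 0.09, 0.017, 12) [-0.15  0.02  0.01] [0.003 0.016 0.001]
```

>>> carry_out([
  [0,-0.05,0,0,0,0.005,0],
  [0,-0.12,0,0,0,0.012,0],
  [0,-0.12,0,0,0,0.012,0],
  [0,-0.12,0,0,0,0.012,0],
])

```text
clock: 15.02
tcp_pos: [0.617, -0.0766, 0.2808]
tool_rot: [[-0.244, 0.967, -0.079], [0.915, 0.256, 0.313], [0.322, 0.004, -0.947]]
force: [-2.1, 2.3, 3.0]
gripper_width: 0.0001
grip_force: 1.6
```

>>> carry_out([
  [0,0.3,0,0,0,0,0],
  [0,0.45,0,-0.5,0,0,0],
  [0,0.45,0,-2,0,0,0],
  [0,0.45,0,-4,0,0,0],
  [0,0.45,0,-7,0,0,0],
  [0,0.45,0,-11,0,0,0],
  [0,0.45,0,-15,0,0,0],
  [0,0.45,0,-17,0,0,0],
  [0,0.45,0,-17,0,0,0],
  [0,0.45,0,-17,0,0,0],
])

```text
clock: 15.85
tcp_pos: [0.6296, -0.1263, 0.4445]
tool_rot: [[-0.244, 0.967, -0.077], [0.915, 0.255, 0.311], [0.321, 0.005, -0.947]]
force: [-1.3, 1.0, -0.7]
gripper_width: -0.0002
grip_force: 0.0
```

```bash
python3 - <<'E'
from h import *
p=balls(0)
print(env.observe()['tcp_pos'],env.observe()['force'])
cv2.imwrite('pics/s6.png',p)
E
```

```text
cap 72 (np.float64(274.93055555555554), np.float64(188.61111111111111)) q -0.3190735331551506 r 0.10127614773549924
(np.int64(241), np.int64(186)) [240.9 185.6] 96 [ 0.6171 -0.1004  0.279 ]
(np.int64(216), np.int64(226)) [215.9 226.4] 80 [ 0.6333 -0.1616  0.171 ]
(np.int64(252), np.int64(261)) [251.6 261.1] 67 [ 0.6179 -0.1011  0.0646]
(np.int64(309), np.int64(262)) [308.5 264. ] 30 [0.589  0.0204 0.06  ]
(np.int64(339), np.int64(227)) [339.  227.9] 74 [0.5697 0.0801 0.1698]
(np.int64(308), np.int64(186)) [306.9 188. ] 101 [0.5878 0.0187 0.2759]
[np.float64(30.0), np.float64(29.99), np.float64(29.28), np.float64(29.04), np.float64(29.46), np.float64(30.09)]
[ 0.62932276 -0.12567076  0.44320158] [-0.3425136   0.11590359 -0.77989939]
```

View pics/s6.png

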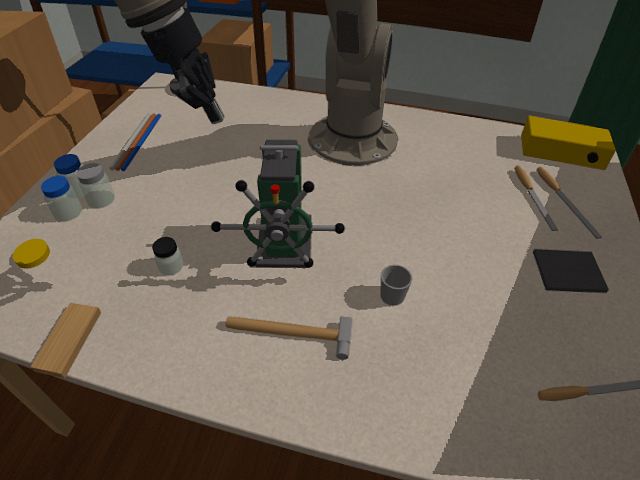

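The cap at (275,189) is straight above the hub, with q within about 0.4° of upright. The gripper is well clear at (215,115), and the jar (168,256), cup (395,285) and hammer have not moved. I'm handing in.

```bash
python3 -c "
from workcell import env
print(env.hand_in())"
```

```text
the job is handed in; nothing more can be done
None
```

The handwheel was turned in three spoke pushes until the oil stem pointed straight up (measured within about 0.5°), the arm was moved clear, the jar, cup and hammer were left where they stood, and the job was handed in at about 16 s.

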